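# Draw the tabbed panel out of a leaning stack and lock it with the push rivet

### The arm

A 6-joint arm with a two-finger parallel gripper is mounted at the origin on a cart in front of the work surface, level with it; the furniture and walls round the work are solid. World frame = base frame: x ahead of the robot, y to its left, z up, the work surface at z = 0. Lengths are in m, angles in degrees, forces in N, time in s.
With the tool pointing down it reaches from about 0.4 to 0.825 m from the base axis. Payload 7 kg.
Tool frame: the origin (TCP) lies at the very end of the fingers, on their centre line; the grasp point (between the pads) lies 19 mm behind it (ctrl.tcp_to_grasp is the distance from the TCP to the grasp point, in m); z points along the fingers, x is the direction in which the jaws open and shut, and the axes are right-handed (so a half turn about z gives the same grasp; the last joint's range is limited). The gripper opens to 88 mm and grips with 3 to 60 N. Pads are 19 mm wide; open, the fingers measure 130 mm over their backs; the gripper's body (78 mm by 193 mm) begins 47 mm behind the grasp point.
Start: joints at [16.507, 20.546, 0.682, 0, -70.136, -16.507], TCP at [0.675, -0, 0.227] pointing down, gripper open.
Joint ranges: [-176.03, 176.03], [-82.01, 121.73], [-58.28, 71.71], [-173.87, 95.51], [-174.79, -0.11], [-173.66, 173.66]. Speed limits (degrees/s): [136.94, 136.94, 172.46, 180, 180, 180].

### API

Orientations are given as [roll, pitch, yaw] about the fixed x, y, z axes, in that order (R = Rz(yaw) Ry(pitch) Rx(roll)).
In Python, from plant import sensors, vision, ticket, ctrl gives the robot as it stands. The module is installed in compiled form; this text tells all that it offers.
- The arm moves only by the tool drive_tool, never from a script. Its argument "moves" is a list of rows, each a list of 6 numbers: the shift along the tool's x, y, z in units of 0.15 m (1.0 is 0.15 m), then the turn, a rotation vector about the tool's x, y, z in units of 60 degrees (1.0 is 60 degrees). In form: [[dx, dy, dz, rx, ry, rz], ...]. A call has 1 to 8 rows; each row is the pose to reach, as a shift and turn from the pose measured when the call began, along the tool's axes at that moment; what a row does not reach only later rows make up. A row lasts 1/10 s, in which the tool goes at most 50 mm and 8.59 degrees, less where a joint would pass 70% of its speed; a pose out of reach is approached as far as the arm can. A call with a number of a shift or a turn outside -1 to 1 is refused whole. A call with a gripper value outside its range is refused whole. "fingers" is the opening, from -1 (shut) to 1 (fully open), set as the call begins (left out, the last holds). The fingers move at their own pace and stop on an object; the grip force is fixed at half the most. Time passes only in rows, so rows that repeat a pose let the fingers close. It gives the time, the measured TCP pose, the force and the opening at its end, in the units of the state.
- sensors.get_obs(): the state, without advancing time (a new reading comes with each control period).
- vision.snapshot(name): name is "scene" or "side" or "wrist"; returns a dict with "pixels" (480x640x3 uint8, red, green, blue), "fx", "fy", "cx", "cy" (pixels), "R" (3x3) and "t" (3): a world point X has camera coordinates R X + t. Camera axes: x right, y down, z forward; pixel columns grow to the right and rows downward; lengths in m; the calibration is good to about 2 mm. A picture is of the moment at which its call begins. There is no depth.
- ticket.close_job(): hands the job in, once; it reports no verdict.
The state is a dict: "clock": time; "joint_pos": joint angles; "qvel": joint speeds; "tau": joint torques, N m; "tool_pos": TCP position; "orientation": TCP orientation; "force": force on the tool from outside, world axes, zero at the start; "moment": the same for the moment, N m; "opening": finger opening in m.
Only numpy, scipy, OpenCV 4.12 (cv2) and the standard library are available. Lean on these libraries where they do the work, as an engineer would, in place of code of your own. Each camera call takes 0.05 s, during which the arm holds its last target.

### The job

Four vented metal panels lean in the right-hand half of the panel rack. Draw the one with the tall tab sideways out of the stack, sliding it along the rack without lifting it off the rack floor, until it rests gently against the sprung bumper of the end stop on the left, leaving the other three leaning where they are and the small things around undisturbed. Then push the centre pin of the plastic rivet on the stop's arm down flush, so that it drops into the notch of the panel and locks it.

Things in the scene. Friction and masses are not known exactly. Their poses are not given: they have to be found in the camera images.
- rack: grey metal rack fixed to the worktop, 420 (y) x 110 (x) mm, floor top at z = 8 mm. Origin: centre of underside; x to the back, y along the rack to the left (sliding direction). Low back wall full length: front face x = +30, top z = 78 mm. Front lip 9 mm high at x = -22 to -16. The four panels lean on the wall near y = -95; the left half is empty up to the stop
- tab_panel: the panel to draw: aluminium, 160 (y) x 90 (z) x 6 (x) mm, 0.17 to 0.31 kg, slides easily; leans back 13 degrees (z tips to rack +x), anywhere in the stack front to back. Origin: middle of lower edge; y along the rack to the left. Top edge has a notch 22 wide, 20 deep, centred 25 mm from the left (leading) end, and a tab 30 wide, 32 high above the edge, at y = -60 to -30
- pull_tab (a point): middle of the right side face of the tab (looks along panel -y), 16 mm below the tab's top. Pushing it left with 1 to 4 N slides the panel. The neighbours' tops stand 97 mm over the worktop: a finger lower than that catches them. Leaving the stack, the panel tips back onto the wall, up to 32 degrees: the tab then moves up to 30 mm to the back and sinks up to 15 mm
- lead_edge (a point): middle of the left (leading) end face of tab_panel, 60 mm up from its lower edge
- plain_a: panel like tab_panel (160 x 90 x 6 mm, same notch and mass) but with no tab; stays in the leaning stack. Origin at the middle of its lower edge, axes as tab_panel
- plain_b: panel like tab_panel (160 x 90 x 6 mm, same notch and mass) but with no tab; stays in the leaning stack. Origin at the middle of its lower edge, axes as tab_panel
- plain_c: panel like tab_panel (160 x 90 x 6 mm, same notch and mass) but with no tab; stays in the leaning stack. Origin at the middle of its lower edge, axes as tab_panel
- stop: grey plastic end stop fixed on the rack's left end, its place along the rack varies by 27 mm. Origin at worktop level in the plane of the bumper's face at rest, axes as rack: the panel is home when its leading end is at y = 0 here. A post carries an arm over the panel's left end, y = -41 to +11, z = 104 to 112 mm, with the rivet in it
- rivet_flange (a point): centre of the top face of the rivet's round black flange on the stop's arm (27 mm across, 115 mm above the worktop), 25 mm before the bumper's face. Pressed flush, the pin's head is level with this face, as if sunk in it
- pin_head (a point): centre of the top of the rivet's centre pin: black, head 14 mm across, shank 8 mm. It stands up to 22 mm above the flange and moves straight down
- rivet_pin (a joint): travel of the rivet's centre pin downward, m: 0 fully up, 0.022 flush. It needs 3 to 4 N and stays where left. Its lower end then sits in the panel's notch; if the panel is not home the pin meets the panel's top edge and cannot go flush
- brass_union: bystander: brass compression union 22x39x19 mm lying in front of the rack, origin under its centre
- steel_tee: bystander: stainless tee fitting 29x36x14 mm lying in front of the rack, origin under its centre
- syringe_box: bystander: flat blue box 40x165x22 mm lying behind the rack, origin under its centre
- bumper (a joint): travel of the stop's rubber bumper (block 32 wide, 24 high, centred at x = 28, z = 82 mm in the stop's frame), m: 0 at rest, up to 0.006 pushed in to the left; spring of 0.7 N per mm, so the push felt rises when the panel meets it; it springs back when let go

How it is judged (in metres and radians):
On the way, in this order (a step that is already met when the one before it is completed fails the run):
1. the tabbed panel has been slid out of the stack and stands against the bumper, the rivet pin still up (y of lead_edge in the frame of stop between -0.006 and 0.006 m and height (world z) of tab_panel below 0.018 m and angle between tab_panel's own z axis and vertical between 0.08 and 0.7 rad and angle between the y axis of tab_panel and the y axis of rack, either way round below 0.12 rad and value of joint rivet_pin below 0.008 m), for 0.2 s.
2. the rivet pin is pushed flush (y of lead_edge in the frame of stop between -0.006 and 0.006 m and height (world z) of tab_panel below 0.018 m and angle between tab_panel's own z axis and vertical between 0.08 and 0.7 rad and angle between the y axis of tab_panel and the y axis of rack, either way round below 0.12 rad and value of joint rivet_pin above 0.02 m), for 0.2 s.
At the end, for the whole second after the job is handed in: Tabbed panel on the rack floor, leaning 0.08 to 0.7 rad, parallel to the rack within 0.12 rad, leading end within 6 mm of the bumper's rest face; rivet pin in at least 20 of 22 mm; other panels within 25 mm of their start, tilt under 0.65 rad; at rest (all of step 2 and linear speed of tab_panel below 0.02 m/s and distance of each of plain_a, plain_b, plain_c from where it was at the start of the episode below 0.025 m and angle between each of plain_a, plain_b, plain_c's own z axis and vertical below 0.65 rad); the robot touches nothing.
It fails at once if a plain panel was dragged along or toppled (moved over 25 mm or tilted past 0.65 rad) (distance of any of plain_a, plain_b, plain_c from where it was at the start of the episode above 0.025 m or angle between any of plain_a, plain_b, plain_c's own z axis and vertical above 0.65 rad).
It fails at once if the tabbed panel was lifted off the rack floor instead of slid (height (world z) of tab_panel above 0.035 m).
It fails at once if the panel was rammed into the stop (over 25 N) (contact force between tab_panel and stop above 25 N).
It fails at once if a bystander was moved over 30 mm (distance of any of brass_union, steel_tee, syringe_box from where it was at the start of the episode above 0.03 m).
It also fails if it takes over 58 s, if anything falls off the work surface, if the arm or the gripper's body presses on something with over 40 N, if the wrist force passes 120 N, or if a joint passes its speed limit or range.

## Working session

There is one attempt and no reset: what is moved stays moved. The work goes in short steps, Python scripts to look and compute and a tool call to move; the robot and the scene stay as the last step left them, time stands still between calls to the robot, and variables do not carry over. Pictures are saved under pics/ and viewed, and the job is handed in when it is done.

Besides the shell and the picture viewer there is one more tool, called after ">>>" by a JSON object that holds its "name" and its "arguments", one argument or row to a line. drive_tool: Moves the arm, as the interface text tells. Shifts and turns lie within -1 to 1; 1 stands for 0.15 m of shift or 60 degrees of turn. Its arguments: {"type":"object","properties":{"moves":{"type":"array"},"fingers":{"type":"number"}},"required":["moves"]}

```bash
mkdir -p pics; cat > h.py <<'E'
import numpy as np, cv2
from plant import sensors, vision, ticket, ctrl
def snap(n,f):
    s=vision.snapshot(n); cv2.imwrite('pics/'+f+'.png',cv2.cvtColor(s['pixels'],cv2.COLOR_RGB2BGR))
    np.savez('pics/'+f+'.npz',**s); return s
def load(f): return dict(np.load('pics/'+f+'.npz'))
def ray(s,u,v):
    R=np.array(s['R']);t=np.array(s['t']);d=np.array([(u-s['cx'])/s['fx'],(v-s['cy'])/s['fy'],1.])
    return -R.T@t, R.T@d
def onz(s,u,v,z):
    c,d=ray(s,u,v); return c+d*(z-c[2])/d[2]
def tri(s1,p1,s2,p2):
    c1,d1=ray(s1,*p1);c2,d2=ray(s2,*p2)
    a=np.linalg.lstsq(np.c_[d1,-d2],c2-c1,rcond=None)[0]
    A=c1+a[0]*d1;B=c2+a[1]*d2
    return (A+B)/2,np.linalg.norm(A-B)
def proj(s,X):
    p=np.array(s['R'])@np.array(X)+np.array(s['t']); return s['fx']*p[0]/p[2]+s['cx'],s['fy']*p[1]/p[2]+s['cy']
E
python3 - <<'E'
from h import *
o=sensors.get_obs();print(o)
for n in ['scene','side','wrist']:
    s=snap(n,n+'0');print(n,-np.array(s['R']).T@s['t'],s['R'][2])
E
```

```text
{'clock': 0.0, 'joint_pos': array([ 1.65087047e+01,  2.05928672e+01,  6.33610161e-01, -1.98752250e-02,
       -7.01372772e+01, -1.65062178e+01]), 'qvel': array([ 0.07953871, -0.00533747, -0.0687713 , -0.07192802, -0.0691999 ,
        0.01704333]), 'tau': array([-8.00930356e-04, -5.82726967e+01,  2.93058443e+01,  6.99745238e+00,
        6.93249181e-03, -2.06530804e-04]), 'tool_pos': array([ 6.74500486e-01, -1.03379176e-05,  2.25606068e-01]), 'orientation': array([-1.79990484e+02, -9.78647601e-02,  1.79995710e+02]), 'force': array([-0.15336396, -0.28504341,  0.52722306]), 'moment': array([-0.08019178, -0.02048482,  0.00663467]), 'opening': 0.08787782312547386}
scene [ 0.19224639 -0.53499008  0.80804011] [ 0.31689134  0.68634813 -0.65460379]
side [0.26160036 0.99447092 0.60355238] [ 0.26761972 -0.83277148 -0.48463528]
wrist [ 0.67362005 -0.06916959  0.38301953] [-4.59560285e-04  2.56284466e-01 -9.66601294e-01]
```

View pics/scene0.png

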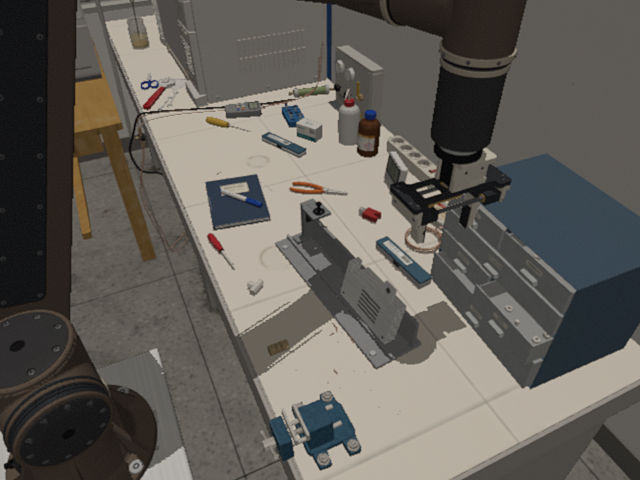

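View pics/side0.png

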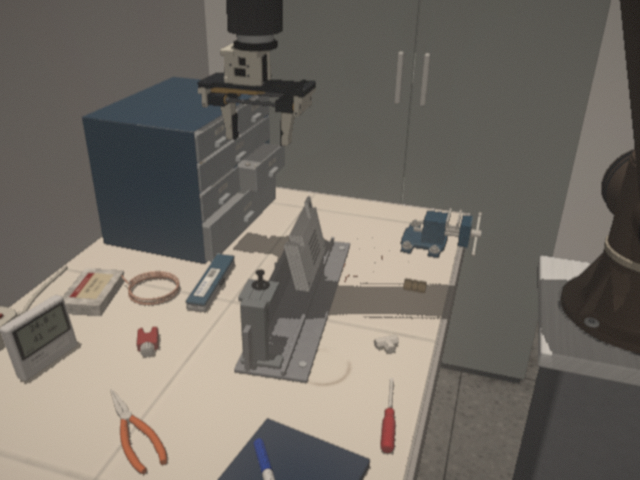

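View pics/wrist0.png

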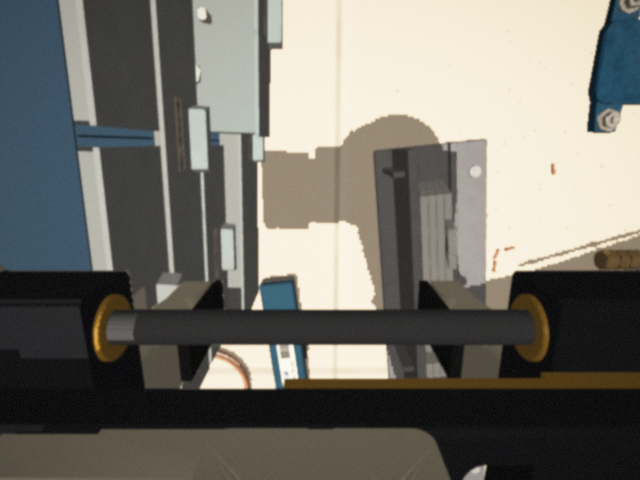

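The scene view shows the rack with the stack at about (375,305) and the stop with its rivet at (318,210). The side view has the rivet at (260,278) and the tab at (308,205). I'll zoom in on these.

```bash
python3 - <<'E'
from h import *
def crop(f,x0,y0,w,h,k):
    im=cv2.imread(f'pics/{f}.png')[y0:y0+h,x0:x0+w]
    cv2.imwrite(f'pics/{f}_c.png',cv2.resize(im,None,fx=k,fy=k,interpolation=cv2.INTER_CUBIC))
crop('scene0',260,180,200,200,4*.75)
crop('side0',225,180,150,200,3)
crop('wrist0',360,120,140,170,3.5)
E
```

```text
(no output)
```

View pics/scene0_c.png

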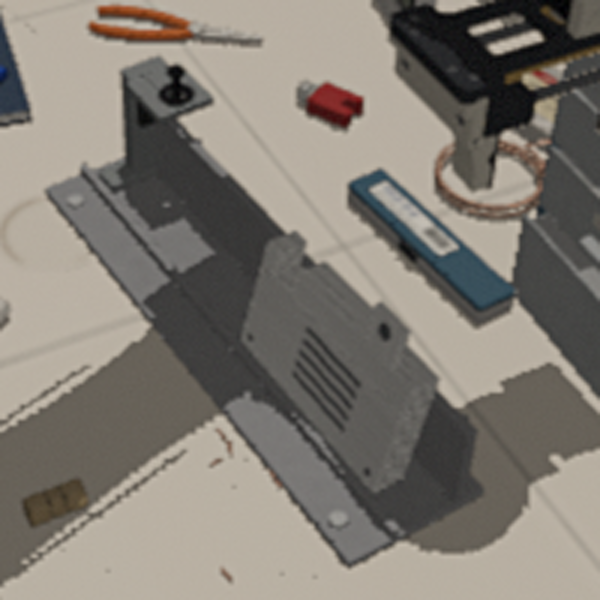

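View pics/side0_c.png

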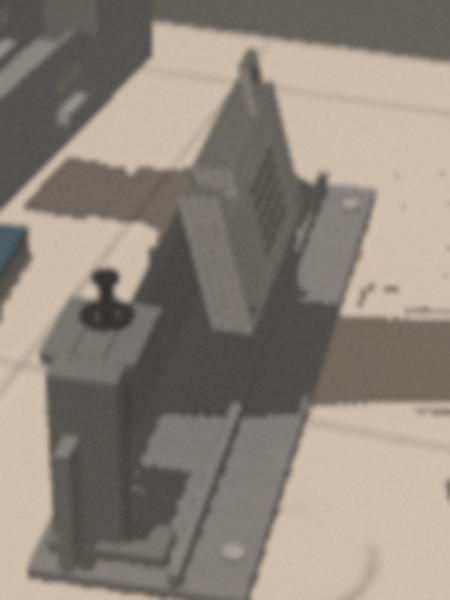

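View pics/wrist0_c.png

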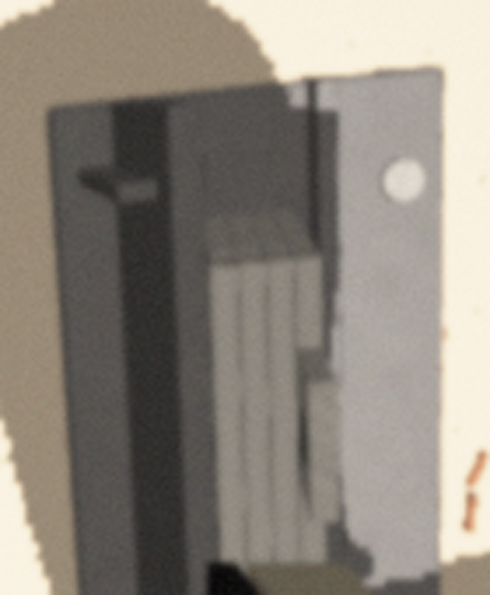

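```bash
python3 - <<'E'
from h import *
a,b,w=load('scene0'),load('side0'),load('wrist0')
print('pin',tri(a,(319,203.6),b,(260.3,271.5)))
print('flange',tri(a,(319,211),b,(260.7,285)), onz(a,319,211,.115),onz(b,260.7,285,.115))
# rack base corners
print('R end wrist', onz(w,374,151,.008),onz(w,486,139.5,.008))
for p in [(276,243),(377,367)]: print('scene corner',p,onz(a,*p,.008))
for p in [(235,371),(308,379),(350,242.5)]: print('side corner',p,onz(b,*p,.008))
def crop(f,x0,y0,w,h,k):
    im=cv2.imread(f'pics/{f}.png')[y0:y0+h,x0:x0+w]
    im=cv2.convertScaleAbs(im,alpha=1.6,beta=-20)
    cv2.imwrite(f'pics/{f}_c2.png',cv2.resize(im,None,fx=k,fy=k,interpolation=cv2.INTER_NEAREST))
crop('scene0',335,250,80,60,9)
crop('side0',280,190,60,60,9)
crop('wrist0',410,170,60,90,6)
E
```

```text
pin (array([0.5619247 , 0.282454  , 0.13500704]), np.float64(0.0030425086812900116))
flange (array([0.56187551, 0.28383881, 0.11292008]), np.float64(0.003939394620665559)) [0.56299533 0.28257884 0.115     ] [0.5583095  0.28820335 0.115     ]
R end wrist [ 0.62166436 -0.06176345  0.008     ] [ 0.51448926 -0.07262562  0.008     ]
scene corner (276, 243) [0.47343579 0.33948558 0.008     ]
scene corner (377, 367) [ 0.51649154 -0.07300642  0.008     ]
side corner (235, 371) [0.57307113 0.36043115 0.008     ]
side corner (308, 379) [0.46725722 0.34347951 0.008     ]
side corner (350, 242.5) [ 0.51221553 -0.06988335  0.008     ]
```

View pics/scene0_c2.png

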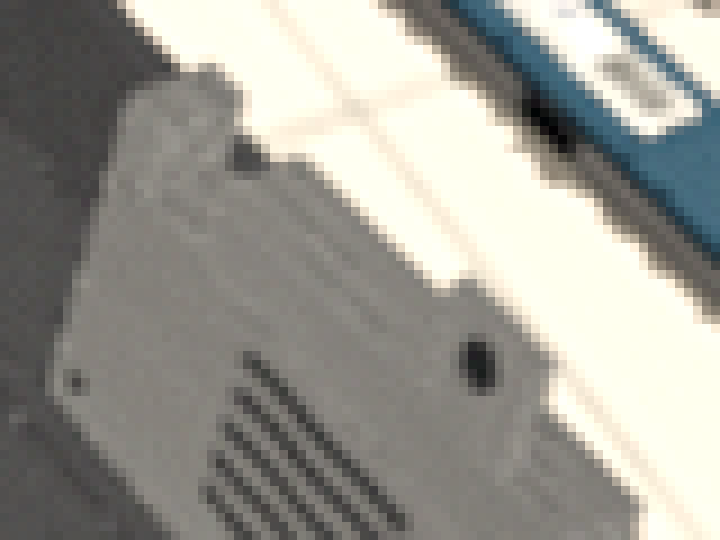

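View pics/side0_c2.png

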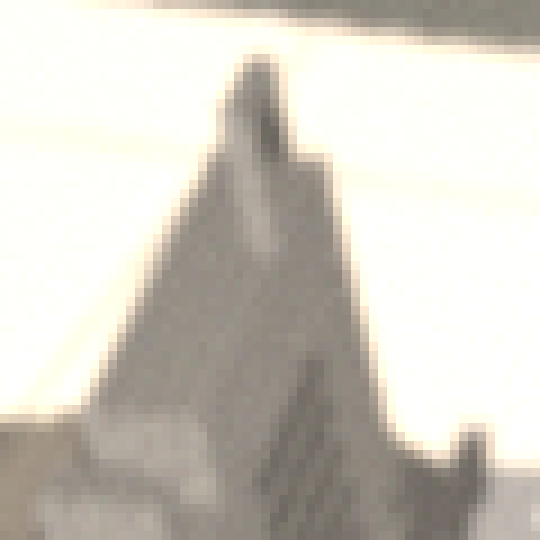

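View pics/wrist0_c2.png

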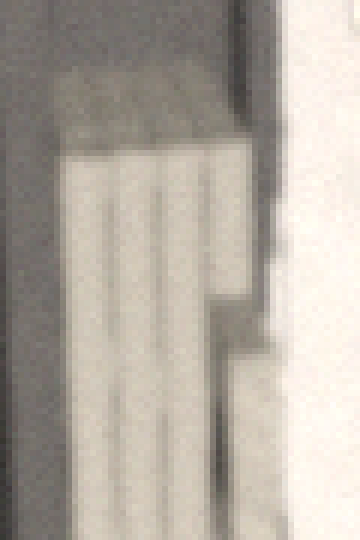

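```bash
python3 - <<'E'
from h import *
a,b,w=load('scene0'),load('side0'),load('wrist0')
print(w['fx'])
print('tab scene',onz(a,386.7,281,.127),onz(a,396.7,289.4,.127))
print('tab side',onz(b,308.9,196,.127))
for u in (448.3,456.7): print('tab wrist',onz(w,u,228.3,.127))
for u in (420,428.5,436.5,444.5,452): print('panel tops',onz(w,u,196,.097))
for z in (.1,.15,.2): print(z,onz(w,282,20,z),onz(w,262,147,z),onz(w,236,245,z))
im=cv2.imread('pics/scene0.png')[200:400,400:600];cv2.imwrite('pics/s_cab.png',cv2.resize(im,None,fx=3,fy=3,interpolation=cv2.INTER_CUBIC))
im=cv2.imread('pics/side0.png')[80:300,90:310];cv2.imwrite('pics/d_cab.png',cv2.resize(im,None,fx=2.7,fy=2.7,interpolation=cv2.INTER_CUBIC))
E
```

```text
376.5505309259408
tab scene [0.58066023 0.01701097 0.127     ] [ 0.58621111 -0.00974065  0.127     ]
tab side [ 0.57948998 -0.00728065  0.127     ]
tab wrist [ 0.58444281 -0.01187682  0.127     ]
tab wrist [ 0.57859353 -0.01188366  0.127     ]
panel tops [ 0.59774495 -0.03029918  0.097     ]
panel tops [ 0.59127822 -0.03030684  0.097     ]
panel tops [ 0.58519185 -0.03031404  0.097     ]
panel tops [ 0.57910544 -0.03032125  0.097     ]
panel tops [ 0.5733994 -0.030328   0.097    ]
0.1 [ 0.69947026 -0.14905667  0.1       ] [ 0.71609943 -0.06631331  0.1       ] [0.73919567 0.00767504 0.1       ]
0.15 [ 0.6949034  -0.13494332  0.15      ] [ 0.70859476 -0.06681792  0.15      ] [ 0.72761067 -0.00590081  0.15      ]
0.2 [ 0.69033654 -0.12082996  0.2       ] [ 0.70109008 -0.06732253  0.2       ] [ 0.71602567 -0.01947666  0.2       ]
```

View pics/s_cab.png

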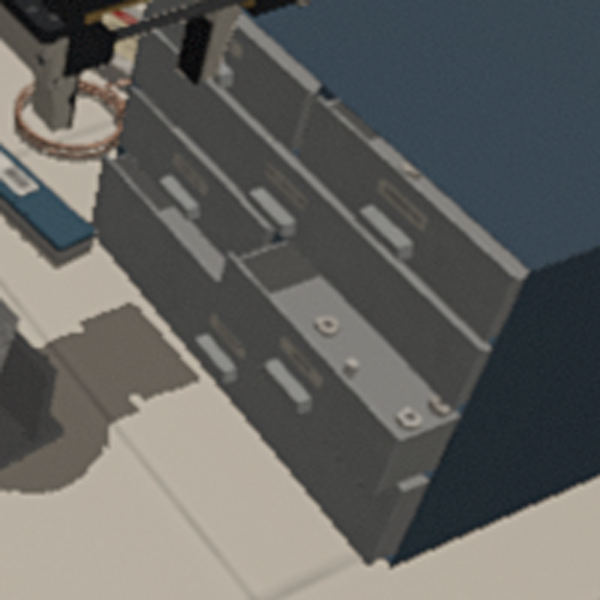

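View pics/d_cab.png

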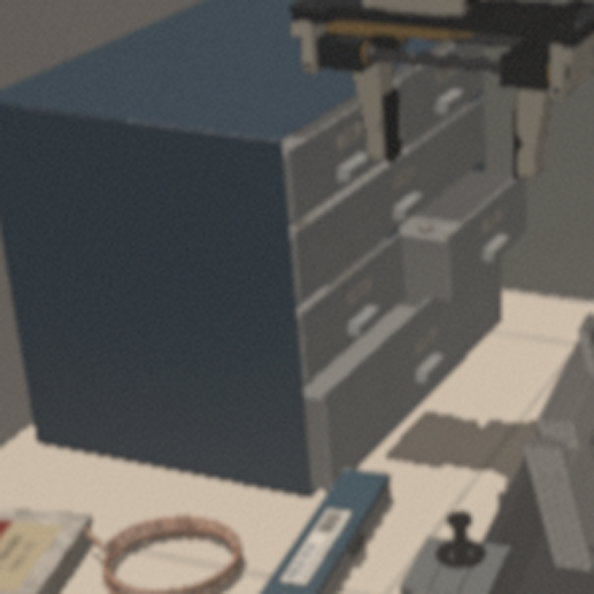

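The tabbed panel is the front one. The rack yaw is about 6.1°, the rivet is at (0.562, 0.283), and the right face of the tab is near (0.581, -0.012). I'll close the fingers and move above the push start.

>>> {"name": "drive_tool", "arguments": {
  "moves": [
    [0.15,-0.06,0.1,0,0,-0.03],
    [0.3,-0.12,0.2,0,0,-0.06],
    [0.45,-0.18,0.35,0,0,-0.1],
    [0.573,-0.229,0.45,0,0,-0.102],
    [0.573,-0.229,0.5,0,0,-0.102],
    [0.573,-0.229,0.5,0,0,-0.102],
    [0.573,-0.229,0.5,0,0,-0.102]
  ],
  "fingers": -1
}}

```text
clock: 0.85
tool_pos: [0.5895, -0.0342, 0.1514]
orientation: [-180.0, -0.0, -173.9]
force: [0.4, -0.3, 0.4]
opening: 0.0372
```

```bash
python3 - <<'E'
from h import *
o=sensors.get_obs();print(o['clock'],o['tool_pos'],o['orientation'],o['force'],o['opening'])
ims=[]
for n in ['scene','side','wrist']:
    s=snap(n,n+'1');print(proj(s,o['tool_pos']))
a=cv2.imread('pics/scene1.png')[150:350,300:500];b=cv2.imread('pics/side1.png')[100:300,210:410]
cv2.imwrite('pics/m1.png',cv2.resize(np.hstack([a,b]),None,fx=2,fy=2,interpolation=cv2.INTER_CUBIC))
E
```

```text
0.85 [ 0.58947514 -0.03423849  0.15137816] [-1.79985896e+02 -3.53562723e-02 -1.73875319e+02] [ 0.44272432 -0.30834505  0.39166519] 0.03719946785079039
(np.float64(406.6921099342983), np.float64(288.4308506430791))
(np.float64(308.32410868643336), np.float64(177.77680100083538))
(np.float64(318.3575393194163), np.float64(301.0088926045454))
```

View pics/m1.png

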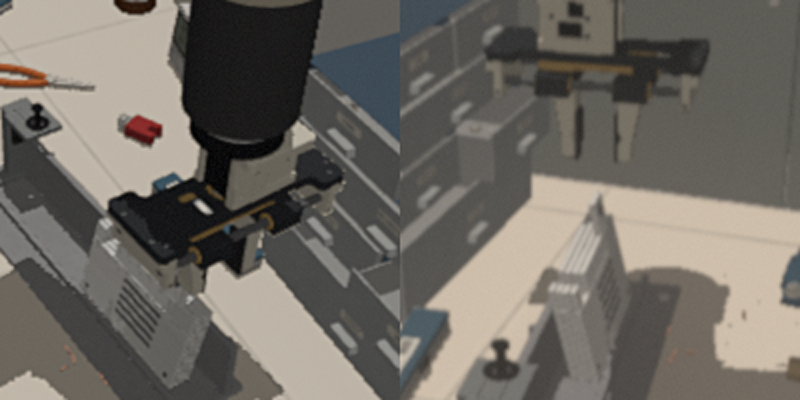

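View pics/wrist1.png

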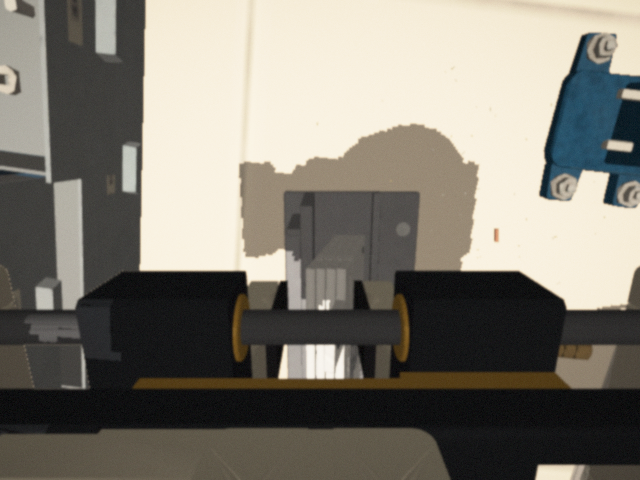

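The fingers are still closing and everything nearby is clear. I'll let them close, then descend to about 0.105.

>>> {"name": "drive_tool", "arguments": {
  "moves": [
    [0,0,0,0,0,0],
    [0,0,0,0,0,0],
    [0,0,0,0,0,0],
    [0,0,0.15,0,0,0],
    [0,0,0.28,0,0,0],
    [0,0,0.31,0,0,0],
    [0,0,0.31,0,0,0],
    [0,0,0.31,0,0,0]
  ]
}}

```text
clock: 1.8
tool_pos: [0.5901, -0.0341, 0.1059]
orientation: [-180.0, 0.0, -173.9]
force: [0.2, 0.1, 0.4]
opening: 0.0006
```

```bash
python3 - <<'E'
from h import *
o=sensors.get_obs();print(o['clock'],o['tool_pos'],o['force'],o['opening'])
b=snap('side','side2');print(proj(b,o['tool_pos']))
cv2.imwrite('pics/m2.png',cv2.resize(cv2.imread('pics/side2.png')[130:330,210:410],None,fx=3,fy=3,interpolation=cv2.INTER_CUBIC))
C=np.array([.5445,.142]);print((o['tool_pos'][:2]-C)@np.array([[.9943,-.1063],[.1063,.9943]]))
E
```

```text
1.8 [ 0.59013017 -0.03405011  0.10585098] [0.19142567 0.13736905 0.38003575] 0.0006001432655146955
(np.float64(307.79794974095483), np.float64(199.87310418066866))
[ 0.02665595 -0.17989712]
```

View pics/m2.png

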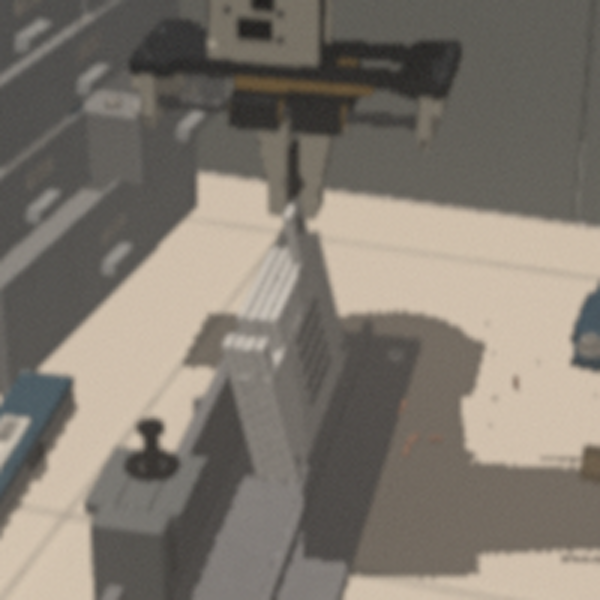

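The closed tip is about 35 mm wide, directly behind the tab at crop (295,215), and clear of the neighbours. I'll start pushing.

>>> {"name": "drive_tool", "arguments": {
  "moves": [
    [0,0.05,0.01,0,0,0],
    [0,0.09,0.015,0,0,0],
    [0,0.13,0.015,0,0,0],
    [0,0.17,0.015,0,0,0],
    [0,0.21,0.015,0,0,0],
    [0,0.25,0.015,0,0,0],
    [0,0.29,0.015,0,0,0],
    [0,0.33,0.015,0,0,0]
  ]
}}

```text
clock: 2.65
tool_pos: [0.5848, 0.0157, 0.1037]
orientation: [-180.0, 0.1, -173.9]
force: [1.4, -0.5, 0.2]
opening: 0.0005
```

```bash
cat > look.py <<'E'
from h import *
import sys
k=sys.argv[1]
o=sensors.get_obs();print(o['clock'],o['tool_pos'],o['force'],o['opening'])
snap('side','side'+k);snap('scene','scene'+k)
b=cv2.imread(f'pics/side{k}.png')[160:310,230:380];a=cv2.imread(f'pics/scene{k}.png')[180:330,290:440]
cv2.imwrite(f'pics/m{k}.png',cv2.resize(np.hstack([b,a]),None,fx=2.66,fy=2.66,interpolation=cv2.INTER_CUBIC))
C=np.array([.5445,.142]);print('rack',(o['tool_pos'][:2]-C)@np.array([[.9943,-.1063],[.1063,.9943]]))
E
python3 look.py 3
```

```text
2.65 [0.58481969 0.01572675 0.10373136] [ 1.44084039 -0.47563891  0.24494228] 0.00045534037834535617
rack [ 0.02666702 -0.12983947]
```

View pics/m3.png

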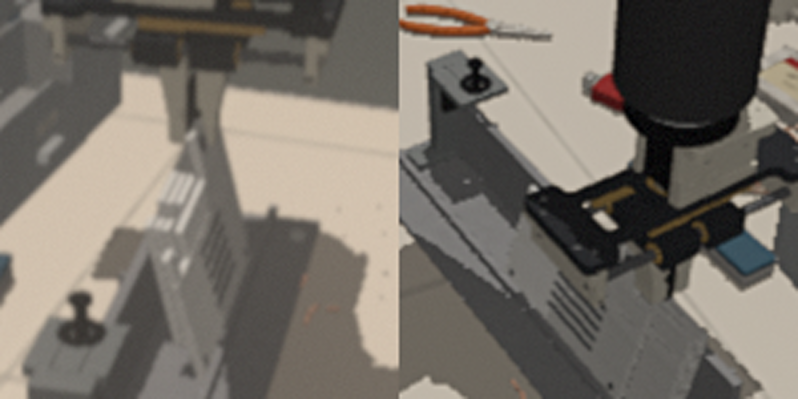

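The front panel now sticks out ahead of the stack and the neighbours haven't moved. I'll continue the push.

>>> {"name": "drive_tool", "arguments": {
  "moves": [
    [0,0.04,0,0,0,0],
    [0,0.08,0,0,0,0],
    [0,0.12,0,0,0,0],
    [0,0.16,0,0,0,0],
    [0,0.2,0,0,0,0],
    [-0.01,0.24,0,0,0,0],
    [-0.02,0.28,0,0,0,0],
    [-0.03,0.32,0,0,0,0]
  ]
}}

```text
clock: 3.55
tool_pos: [0.584, 0.0647, 0.1037]
orientation: [-180.0, 0.0, -173.8]
force: [-1.3, -1.4, -1.0]
opening: 0.0006
```

```bash
python3 look.py 4
```

```text
3.55 [0.58403918 0.06467146 0.10365179] [-1.34043182 -1.40270786 -1.0383003 ] 0.0005764470017327357
rack [ 0.03109378 -0.08109079]
```

View pics/m4.png

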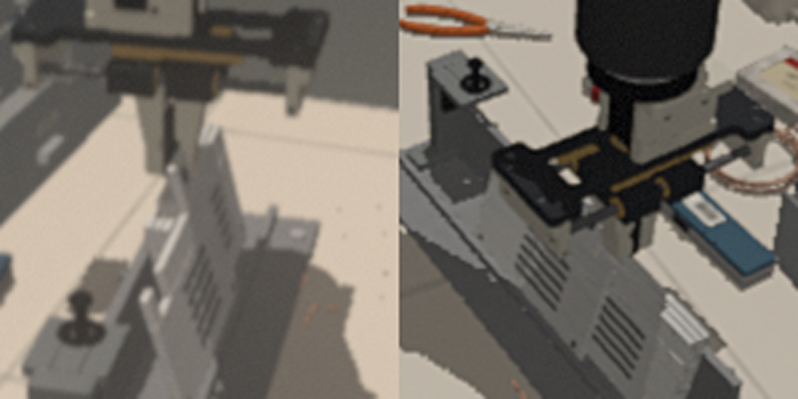

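The tab is still centred on the fingertip, and the panel is starting to leave the stack. I'll continue and follow it backward.

>>> {"name": "drive_tool", "arguments": {
  "moves": [
    [0,0.03,0,0,0,0],
    [0,0.06,0,0,0,0],
    [-0.01,0.09,0,0,0,0],
    [-0.015,0.12,0,0,0,0],
    [-0.02,0.15,0,0,0,0],
    [-0.025,0.18,0,0,0,0],
    [-0.03,0.21,0,0,0,0],
    [-0.035,0.24,0,0,0,0]
  ]
}}

```text
clock: 4.45
tool_pos: [0.5859, 0.102, 0.1038]
orientation: [180.0, 0.1, -173.8]
force: [-0.9, -1.4, 0.1]
opening: 0.0007
```

```bash
python3 look.py 5
```

```text
4.45 [0.58590686 0.10202409 0.10376665] [-0.93766187 -1.3882402   0.07073279] 0.0006544177162756963
rack [ 0.0369214 -0.0441496]
```

View pics/m5.png

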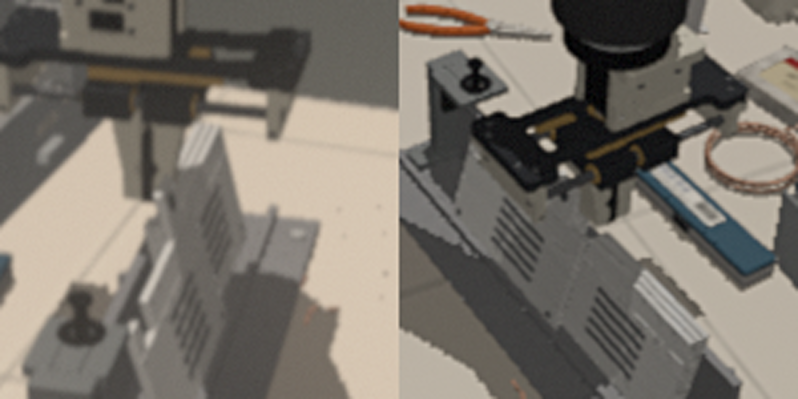

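The tab is on the right half of the fingertip, so the panel is still partly held by the stack. I'll hold x and go on.

>>> {"name": "drive_tool", "arguments": {
  "moves": [
    [0,0.03,0,0,0,0],
    [0,0.06,0,0,0,0],
    [0,0.09,0,0,0,0],
    [0,0.12,0,0,0,0],
    [0,0.15,0,0,0,0],
    [0,0.18,0,0,0,0],
    [0,0.2,0,0,0,0]
  ]
}}

```text
clock: 5.25
tool_pos: [0.5831, 0.1329, 0.104]
orientation: [179.9, 0.2, -173.7]
force: [0.5, -1.2, 0.9]
opening: 0.0006
```

```bash
python3 look.py 6
```

```text
5.25 [0.58312131 0.13286283 0.10401074] [ 0.45626899 -1.21671028  0.92673023] 0.0005708224568562732
rack [ 0.03742989 -0.01319054]
```

View pics/m6.png

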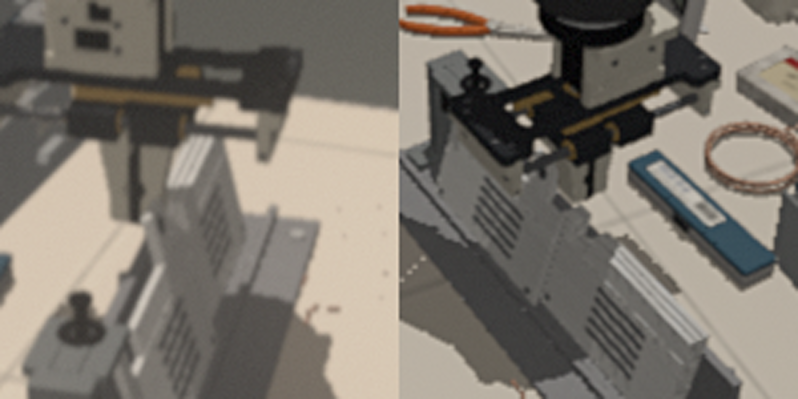

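>>> {"name": "drive_tool", "arguments": {
  "moves": [
    [0,0.03,0,0,0,0],
    [0,0.06,0,0,0,0],
    [0,0.09,0,0,0,0],
    [0,0.1,0,0,0,0],
    [0,0.1,0,0,0,0]
  ]
}}

```text
clock: 5.85
tool_pos: [0.5814, 0.1483, 0.1039]
orientation: [179.9, 0.2, -173.7]
force: [0.4, -0.5, -0.5]
opening: 0.0001
```

```bash
python3 look.py 7
```

```text
5.85 [0.58136465 0.1482658  0.10392642] [ 0.35965349 -0.50358817 -0.47681692] 5.378539307055428e-05
rack [0.03732057 0.00231138]
```

View pics/m7.png

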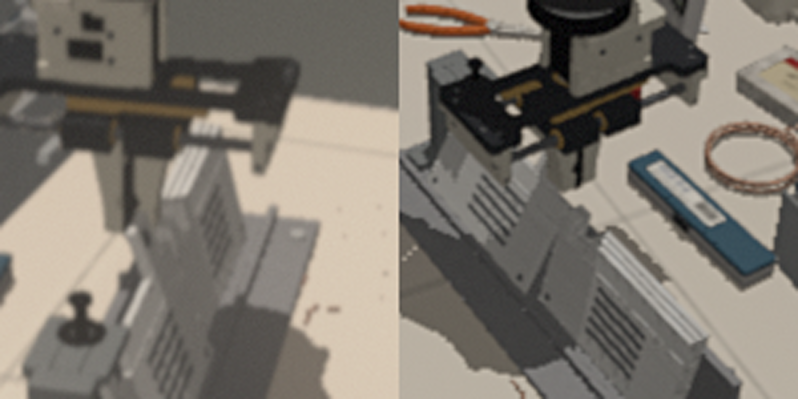

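The panel has tipped onto the wall, with the tab at crop (135,235) still within the fingertip. I'll do the last stretch slowly.

>>> {"name": "drive_tool", "arguments": {
  "moves": [
    [0,0.015,0.01,0,0,0],
    [0,0.03,0.02,0,0,0],
    [0,0.045,0.02,0,0,0],
    [0,0.055,0.02,0,0,0],
    [0,0.055,0.02,0,0,0]
  ]
}}

```text
clock: 6.45
tool_pos: [0.5804, 0.1566, 0.1008]
orientation: [179.9, 0.2, -173.7]
force: [0.2, -1.2, -0.6]
opening: 0.0004
```

```bash
python3 look.py 8
```

```text
6.45 [0.58035373 0.15655805 0.10076743] [ 0.18325454 -1.18564762 -0.61480882] 0.00039607484345013575
rack [0.03719688 0.01066382]
```

View pics/m8.png

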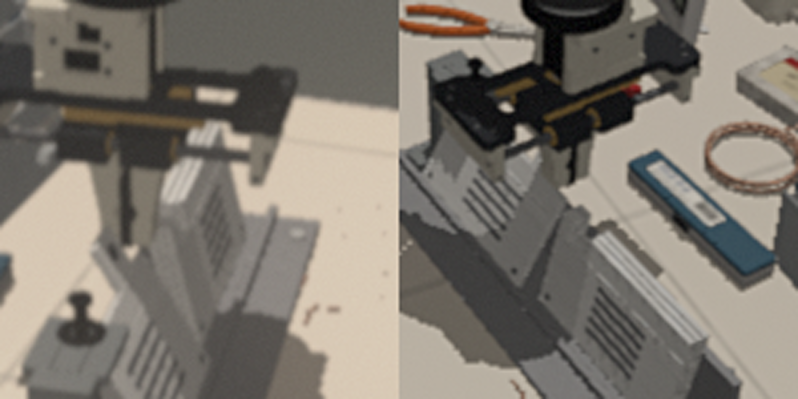

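The panel has tipped fully and the tab, at crop (100,255), is at the left edge of the finger. I'll back off, shift back 11 mm and lower a little.

>>> {"name": "drive_tool", "arguments": {
  "moves": [
    [0,-0.025,0,0,0,0],
    [-0.03,-0.03,0.015,0,0,0],
    [-0.07,-0.03,0.03,0,0,0],
    [-0.07,-0.03,0.03,0,0,0]
  ]
}}

```text
clock: 6.95
tool_pos: [0.592, 0.1531, 0.0958]
orientation: [179.9, 0.1, -173.7]
force: [0.0, 0.6, 0.6]
opening: 0.0004
```

```bash
python3 look.py 9; python3 - <<'E'
from h import *
b=cv2.imread('pics/side9.png')[220:320,225:325];a=cv2.imread('pics/scene9.png')[180:280,290:390]
cv2.imwrite('pics/m9.png',cv2.resize(np.hstack([b,a]),None,fx=4,fy=4,interpolation=cv2.INTER_CUBIC))
E
```

```text
6.95 [0.59202203 0.15314065 0.09578697] [0.04917828 0.57563463 0.6140298 ] 0.00042443564269062346
rack [0.0484354  0.00602555]
```

View pics/m9.png

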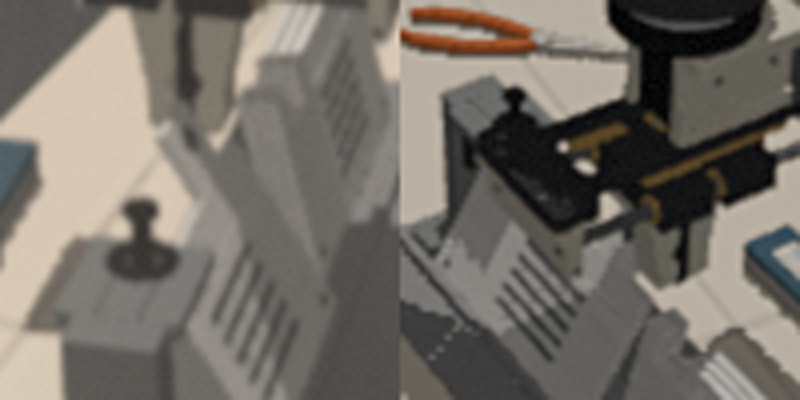

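The stack's leading end is still where it started: side px (287..307, 242..292) now, against (285..308, 243..290) before. The tab at crop (170,140) is inside the finger span of 145..235. Pushing gently.

>>> {"name": "drive_tool", "arguments": {
  "moves": [
    [0,0.015,0,0,0,0],
    [0,0.03,0,0,0,0],
    [0,0.04,0,0,0,0],
    [0,0.05,0,0,0,0],
    [0,0.05,0,0,0,0]
  ]
}}

```text
clock: 7.55
tool_pos: [0.5905, 0.1607, 0.096]
orientation: [179.9, 0.1, -173.7]
force: [-0.1, -0.7, -1.5]
opening: 0.001
```

```bash
cat > look2.py <<'E'
from h import *
import sys
k=sys.argv[1]
F=[]
o=sensors.get_obs()
snap('side','side'+k);F.append(sensors.get_obs()['force']);snap('scene','scene'+k);F.append(sensors.get_obs()['force']);
print(o['clock'],o['tool_pos'],o['force'],F)
b=cv2.imread(f'pics/side{k}.png')[220:320,225:325];a=cv2.imread(f'pics/scene{k}.png')[180:280,290:390]
cv2.imwrite(f'pics/m{k}.png',cv2.resize(np.hstack([b,a]),None,fx=4,fy=4,interpolation=cv2.INTER_CUBIC))
C=np.array([.5445,.142]);print('rack',(o['tool_pos'][:2]-C)@np.array([[.9943,-.1063],[.1063,.9943]]))
E
python3 look2.py 10
```

```text
7.55 [0.59051109 0.16071144 0.09597609] [-0.06115973 -0.73188267 -1.48857624] [array([ 0.00312764, -0.3642749 , -0.08173419]), array([-0.59673515, -0.23972698, -0.201092  ])]
rack [0.04773786 0.0137138 ]
```

View pics/m10.png

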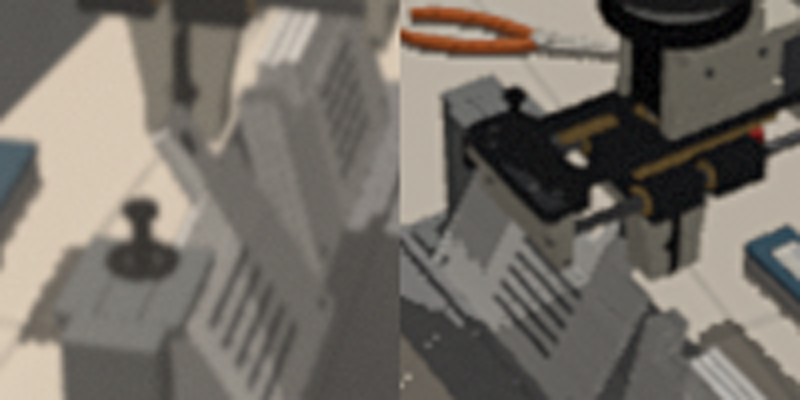

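>>> {"name": "drive_tool", "arguments": {
  "moves": [
    [0,0.01,0,0,0,0],
    [0,0.02,0,0,0,0],
    [0,0.03,0,0,0,0],
    [0,0.03,0,0,0,0]
  ]
}}

```text
clock: 8.05
tool_pos: [0.59, 0.1649, 0.096]
orientation: [179.9, 0.1, -173.7]
force: [1.8, -3.6, 1.3]
opening: 0.0005
```

```bash
python3 look2.py 11
```

```text
8.05 [0.59002556 0.16493304 0.09600521] [ 1.75479718 -3.64806144  1.31542976] [array([ 0.24786024, -2.73546148, -0.16089394]), array([ 1.46776546, -4.24104679,  0.05483176])]
rack [0.04770385 0.01796296]
```

View pics/m11.png

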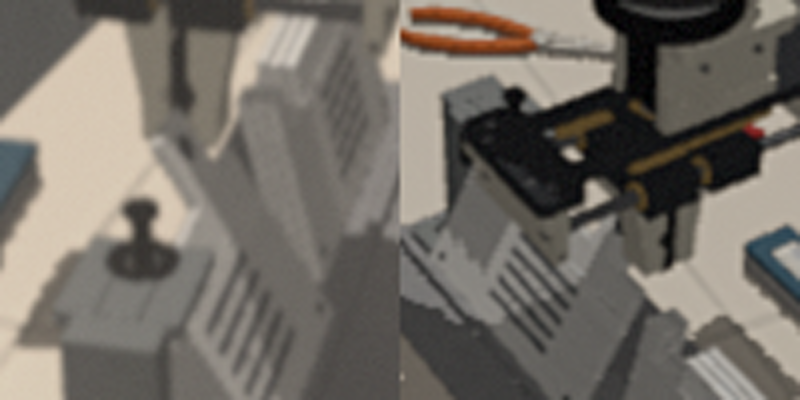

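The push has risen to about 3.5 N, so the panel is against the bumper, roughly 4 mm in. I'll ease off slowly so it springs back gently.

>>> {"name": "drive_tool", "arguments": {
  "moves": [
    [0,-0.01,0,0,0,0],
    [0,-0.02,0,0,0,0],
    [0,-0.03,0,0,0,0],
    [0,-0.04,0,0,0,0],
    [0,-0.05,0,0,0,0],
    [0,-0.08,0,0,0,0],
    [0,-0.08,-0.1,0,0,0],
    [0,-0.08,-0.3,0,0,0]
  ]
}}

```text
clock: 8.95
tool_pos: [0.5897, 0.1519, 0.139]
orientation: [-180.0, -0.2, -173.8]
force: [0.8, -0.3, 0.7]
opening: 0.0007
```

```bash
python3 look2.py 12
```

```text
8.95 [0.58969643 0.15185971 0.13903251] [ 0.8057578  -0.30735812  0.66816453] [array([1.74379103, 0.80789981, 4.9507801 ]), array([ 0.89833681, -0.0872655 ,  1.17443161])]
rack [0.04598689 0.00499913]
```

View pics/m12.png

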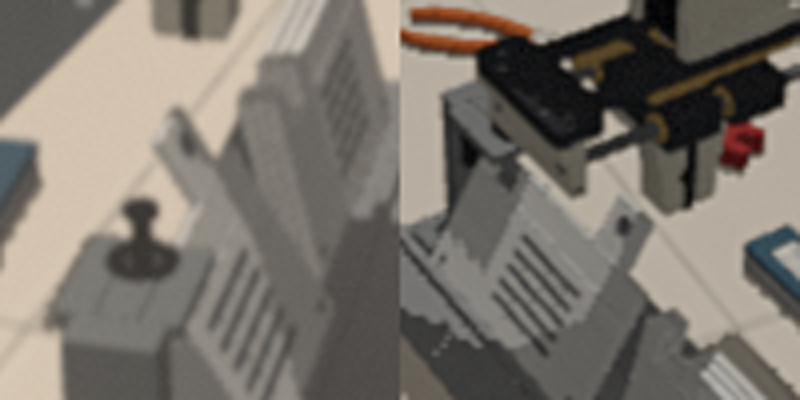

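The panel stays leaning on the wall against the bumper. Now I'll move above the rivet.

>>> {"name": "drive_tool", "arguments": {
  "moves": [
    [0,0,-0.15,0,0,0],
    [0,0.05,-0.28,0,0,0],
    [0.03,0.25,-0.28,0,0,0],
    [0.06,0.5,-0.28,0,0,0],
    [0.09,0.75,-0.28,0,0,0],
    [0.091,0.888,-0.28,0,0,0],
    [0.091,0.888,-0.28,0,0,0],
    [0.091,0.888,-0.28,0,0,0]
  ]
}}

```text
clock: 9.85
tool_pos: [0.5648, 0.2842, 0.1868]
orientation: [179.9, 0.4, -173.6]
force: [0.2, -0.5, -0.1]
opening: 0.0007
```

```bash
python3 look2.py 13;python3 - <<'E'
from h import *
o=sensors.get_obs()
b=cv2.imread('pics/side13.png')[190:340,200:350];a=cv2.imread('pics/scene13.png')[130:280,270:420]
cv2.imwrite('pics/m13.png',cv2.resize(np.hstack([b,a]),None,fx=2.66,fy=2.66,interpolation=cv2.INTER_CUBIC))
E
```

```text
9.85 [0.56483109 0.28424521 0.18682035] [ 0.19303518 -0.47314792 -0.07443066] [array([ 0.39619318, -0.18655047,  0.21607396]), array([ 0.78007673, -0.2166312 , -0.02870019])]
rack [0.03533587 0.13927322]
```

View pics/m13.png

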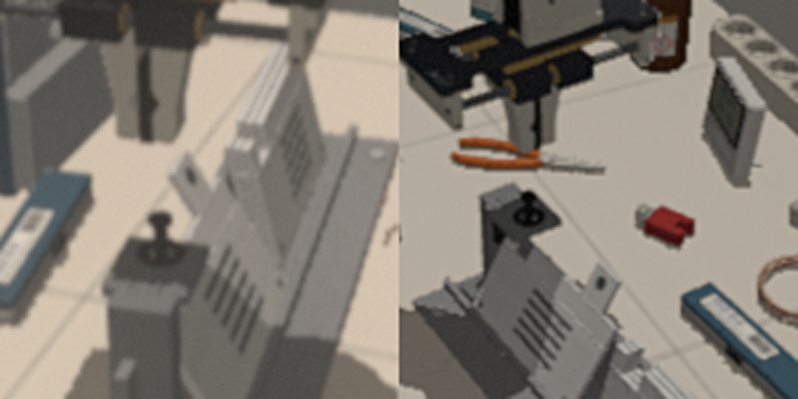

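The fingertips are above the pin (side crop (150,140) over the pin at (160,220)). Descending to just above it.

>>> {"name": "drive_tool", "arguments": {
  "moves": [
    [0.01,0,0.15,0,0,0],
    [0.015,0,0.28,0,0,0],
    [0.015,0,0.32,0,0,0],
    [0.015,0,0.34,0,0,0],
    [0.015,0,0.36,0,0,0],
    [0.015,0,0.38,0,0,0],
    [0.015,0,0.4,0,0,0],
    [0.015,0,0.4,0,0,0]
  ]
}}

```text
clock: 10.75
tool_pos: [0.5637, 0.2836, 0.1272]
orientation: [179.8, 0.5, -173.7]
force: [0.8, 0.7, 0.9]
opening: 0.0004
```

```bash
python3 look2.py 14;python3 - <<'E'
from h import *
b=cv2.imread('pics/side14.png')[190:340,200:350];a=cv2.imread('pics/scene14.png')[130:280,270:420]
cv2.imwrite('pics/m14.png',cv2.resize(np.hstack([b,a]),None,fx=2.66,fy=2.66,interpolation=cv2.INTER_CUBIC))
E
```

```text
10.75 [0.56373299 0.28358197 0.12720395] [0.78504261 0.66704613 0.93220052] [array([ 0.01241714, -0.74019604,  0.92023545]), array([ 0.74209652, -0.2917759 ,  1.70198932])]
rack [0.03417353 0.13873049]
```

View pics/m14.png

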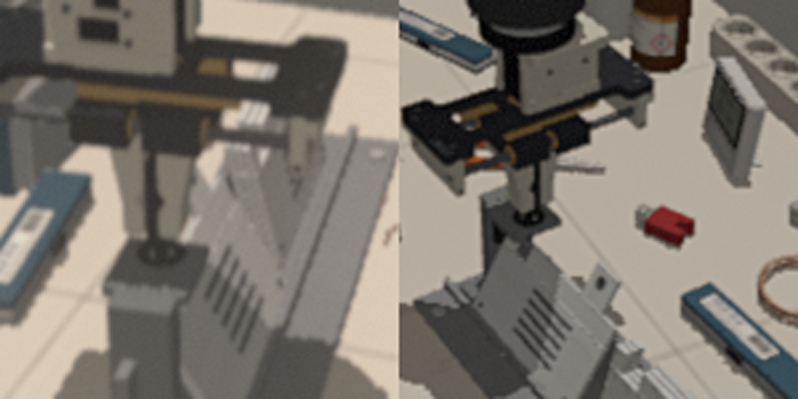

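The pin is going down normally, about 10 mm so far. Pressing on to flush.

>>> {"name": "drive_tool", "arguments": {
  "moves": [
    [0,0,0.02,0,0,0],
    [0,0,0.04,0,0,0],
    [0,0,0.06,0,0,0],
    [0,0,0.075,0,0,0],
    [0,0,0.085,0,0,0],
    [0,0,0.085,0,0,0]
  ]
}}

```text
clock: 11.45
tool_pos: [0.5637, 0.2838, 0.1153]
orientation: [179.8, 0.5, -173.7]
force: [-3.2, -1.9, 10.3]
opening: 0.0002
```

```bash
python3 look2.py 15;python3 - <<'E'
from h import *
b=cv2.imread('pics/side15.png')[190:340,200:350];a=cv2.imread('pics/scene15.png')[130:280,270:420]
cv2.imwrite('pics/m15.png',cv2.resize(np.hstack([b,a]),None,fx=2.66,fy=2.66,interpolation=cv2.INTER_CUBIC))
E
```

```text
11.45 [0.56367842 0.28381496 0.11531682] [-3.18452175 -1.94038821 10.26597058] [array([-2.84895263, -1.62089158,  9.95349101]), array([-2.37182227, -2.20365499,  9.24357934])]
rack [0.03414403 0.13896795]
```

View pics/m15.png

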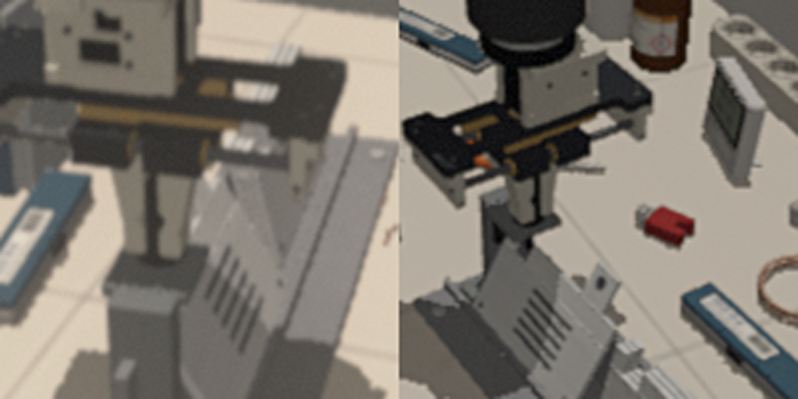

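The force has risen to 10 N at z = 0.1153, so the fingers are on the flange. One small extra press, then retract.

>>> {"name": "drive_tool", "arguments": {
  "moves": [
    [0,0,0.005,0,0,0],
    [0,0,0.01,0,0,0],
    [0,0,0.01,0,0,0],
    [0,0,-0.05,0,0,0],
    [0,0,-0.2,0,0,0],
    [0,0,-0.45,0,0,0],
    [0,0,-0.6,0,0,0],
    [0,0,-0.6,0,0,0]
  ]
}}

```text
clock: 12.35
tool_pos: [0.5644, 0.2847, 0.2092]
orientation: [179.6, 0.8, -173.7]
force: [0.2, -0.5, 0.5]
opening: 0.0003
```

```bash
python3 look2.py 16;python3 - <<'E'
from h import *
b=cv2.imread('pics/side16.png')[190:340,200:350];a=cv2.imread('pics/scene16.png')[180:330,280:430]
cv2.imwrite('pics/m16.png',cv2.resize(np.hstack([b,a]),None,fx=2.66,fy=2.66,interpolation=cv2.INTER_CUBIC))
E
```

```text
12.35 [0.56444721 0.28468557 0.20924302] [ 0.24897776 -0.48794848  0.51029247] [array([-0.30157363, -0.06878738, -0.52643546]), array([-0.64048607, -0.17424938, -1.70477562])]
rack [0.03500099 0.13975187]
```

View pics/m16.png

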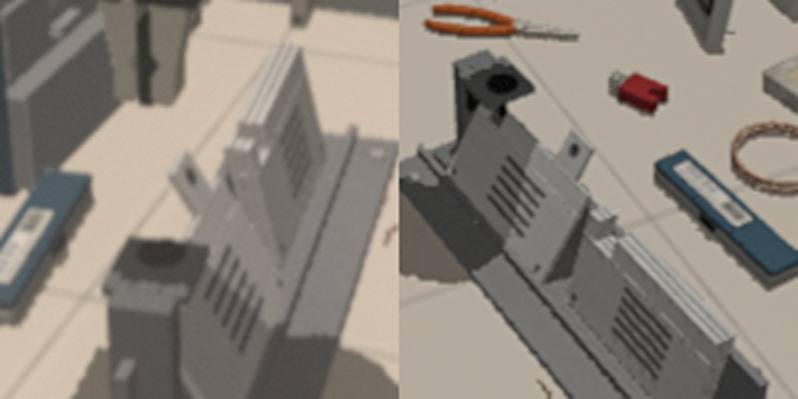

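View pics/scene16.png

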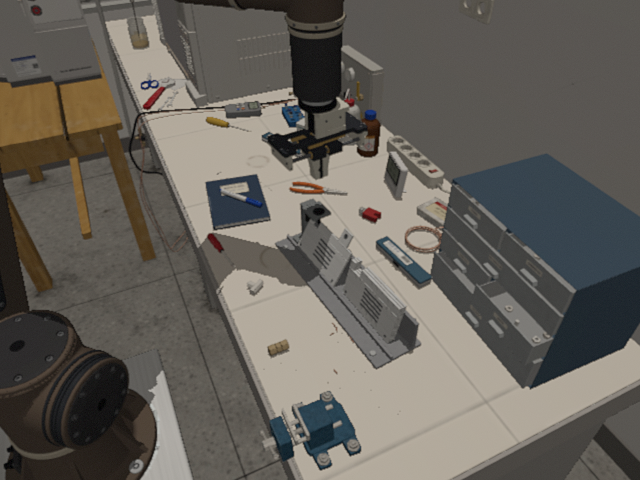

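Both views show the pin level with the flange. The stack and bystanders are in place and the arm is clear, so I'm handing in.

```bash
python3 -c "
from plant import ticket; print(ticket.close_job())"
```

```text
the job is handed in; nothing more can be done
None
```

The tabbed panel is drawn out and stands against the bumper, and the rivet pin is pressed flush. The job was handed in at about 12.5 s; the hand-in gives no verdict.

- **Panel:** It was the front one of the four. I pushed the tab left with closed fingers until the push reached about 3.5 N on the bumper, then eased off slowly. At the end it leaned on the wall with its leading end under the stop's arm. I had no direct reading of its distance to the bumper. The fingers stopped within a millimetre or so of where I had calculated.
- **Finger shift:** When the panel tipped back, the tab moved to the edge of the fingertip. I backed off and shifted the fingers about 11 mm before the last stretch.
- **Rivet:** I pressed the pin until the fingers met the flange at z = 0.115 m, with about 10 N. In both final views the head is level with the flange. Going fully flush also suggests the notch was lined up under the pin.
- **Surroundings:** The other three panels' leading ends matched their starting pixels to about 2 px in the side view, checked just before the final push. In the last picture they and the three bystanders looked unmoved. The arm was about 95 mm above the stop and touching nothing.

None of these checks failed. The two camera views disagreed by 3 to 4 mm when I located the rivet, which did not affect the press.

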